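# Tip, catch and lower the lid of a meter case

### The arm

A 6-joint arm with a two-finger parallel gripper is mounted at the origin on the work surface. World frame = base frame: x ahead of the robot, y to its left, z up, the work surface at z = 0. Lengths are in m, angles in rad, forces in N, time in s.
With the tool pointing down it reaches from about 0.3 to 0.875 m from the base axis. Payload 6.4 kg.
Tool frame: the origin (TCP) lies midway between the tips of the shut fingers; the grasp point (between the pads) lies tcp_to_grasp behind it (tcp_to_grasp is the distance from the TCP to the grasp point, in m); z points along the fingers, y is the direction in which the jaws open and shut (so a half turn about z gives the same grasp; the last joint's range is limited). The gripper opens to 88 mm and grips with 3 to 60 N. Pads are 18 mm wide; open, the fingers measure 123 mm over their backs; the gripper's body (75 mm by 187 mm) begins 45 mm behind the grasp point.
Start: joints at [-0.206, 0.181, 1.607, -0, 1.354, -0.206], TCP at [0.575, 0, 0.239] pointing down, gripper open.
Joint ranges: [-2.99, 2.99], [-0.89, 2.07], [0.3, 2.58], [-1.14, 4.28], [0, 2.63], [-3.12, 3.12]. Speed limits (rad/s): [2.57, 2.57, 3.01, 3.14, 3.14, 3.14].

### API

Orientations are given as [roll, pitch, yaw] about the fixed x, y, z axes, in that order (R = Rz(yaw) Ry(pitch) Rx(roll)).
In Python, from cell import * gives the robot as it stands. The module is installed in compiled form; this text tells all that it offers.
- The arm moves only by the tool apply_moves, never from a script. Its argument "increments" is a list of rows, each a list of 7 numbers: the shift along the world's x, y, z in mm, then the turn, a rotation vector about the world's x, y, z in degrees, then the closure, from 0 (fully open) to 1 (shut). A call has 1 to 12 rows; each row shifts and turns the commanded pose from where the row before left it; what a row does not reach is not made up. A row lasts 1/12 s, in which the tool goes at most 41.7 mm and 7.16 degrees, less where a joint would pass 70% of its speed; a pose out of reach is approached as far as the arm can. A call is refused whole if a number of a shift passes 41.7 or a number of a turn 7.16, either way. A call with a gripper value outside its range is refused whole. The fingers move at their own pace and stop on an object; "newtons" is the grip in N (left out, the last holds). Time passes only in rows, so rows that do not move let the fingers close. It gives the time, the measured TCP pose, the force and the opening at its end, in the units of the state.
- state(): the state, without advancing time (a new reading comes with each control period).
- get_image(name): name is "scene" or "side" or "wrist"; returns (picture, depth): 400x640x3 uint8, blue, green, red; 400x640 float32, m along the optical axis (not along the pixel's ray), 0 where there is no reading.
- camera_info(name): a dict with "mtx" (3x3 intrinsics, pixels), "k1" (the pictures are not rectified: a ray, as slopes to the right and down, at radius r is drawn at 1 + k1 r^2 times it, then the intrinsics apply), "rvec" (rotation vector, rad) and "tvec" (3), from world to camera coordinates, as OpenCV has them; the wrist camera has in their place "tool_from_camera" (4x4, takes a point from camera to tool coordinates, whose origin is the TCP and whose axes are the flange's). Camera axes: x right, y down, z forward; pixel columns grow to the right and rows downward; lengths in m; the calibration is good to about 2 mm. A picture is of the moment at which its call begins: read the wrist's pose just before it. camera_info takes no time and is no camera call.
- sign_off(): hands the job in, once; it reports no verdict.
The state is a dict: "t": time; "joint_pos": joint angles; "dq": joint speeds; "joint_efforts": joint torques, N m; "tool_pos": TCP position; "orientation": TCP orientation; "contact_force": force on the tool from outside, world axes, zero at the start; "wrist_torque": the same for the moment, N m; "gripper_width": finger opening in m.
Only numpy, scipy, OpenCV 4.12 (cv2) and the standard library are available. Lean on these libraries where they do the work, as an engineer would, in place of code of your own. Each camera call takes 0.05 s, during which the arm holds its last target. There are 200 camera calls.

### The job

With the outside of a finger, gently push the open lid of the small instrument case over from behind so that it starts to fall, catch it from underneath on the fingers before it is down to a quarter open, and lower it slowly, over some three seconds, until it is fully shut, never letting it slam. Do not hit or squeeze the lid hard, leave the jar, the tape and the battery pack where they are, and finish clear of everything.

Things in the scene. Friction and masses are not known exactly. Their poses are not given: they have to be found in the camera images.
- hinge (a point): middle of the hinge line of a small grey hard case (fixed; 150 mm deep, 220 wide, rim 85 mm above the bench) on the rear edge of its rim. x points level to the rear of the case, y along the hinge, z up. The case front is 150 mm from here along -x. The lid (150 x 220, 9 thick, 3 mm ribs outside, 0.25 to 0.36 kg) turns about y.
- lid (a joint): angle of the flat lid in rad: 0 shut, 1.57 upright, 1.78 leaning back on its stop (its start). No catch, no friction, a damped hinge: behind upright it falls open; pushed forward past upright (under 1 N at the tab does it) it falls shut by itself, creeping at first, at about 1 rad/s in the end; from 0.1 rad past upright it takes 2.5 to 3.5 s.
- tab_end (a point): middle of the end edge of the lid's pull tab, on the inner face (underside when shut), 190 mm from the hinge line. Tab: flat tongue 70 wide, 8 thick, mid front edge; it juts 40 mm past the case front when shut, so a finger under it can follow it right down. The inner face runs straight from hinge line to here. x: along that face to the hinge; z: out of the outer face
- jar: bystander: glass jar with a metal cap, 60 mm across, 90 high; origin at the centre of its underside
- tape: bystander: white ring of tape lying flat, 90 mm across, 24 high; origin at the centre of its underside
- pack: bystander: black tool battery, 75 x 60 mm, 61 high; origin at the centre of its underside

How it is judged:
On the way, in this order (a step that is already met when the one before it is completed fails the run):
1. the lid is tipped forward past upright (value of joint lid below 1.5 rad).
2. the lid, between a quarter and three quarters open, rests on the fingers and no longer falls freely (value of joint lid between 0.4 and 1.3 rad and velocity of joint lid above -0.5 rad/s and contact force between the fingers and lid above 0.2 N), for 0.2 s.
At the end, for the whole second after the job is handed in: the lid is shut (under 0.02 rad, 4 mm at the tab) and at rest (value of joint lid below 0.02 rad and velocity of joint lid between -0.05 and 0.05 rad/s); the robot touches nothing.
It fails at once if the lid comes down faster than 0.75 rad/s anywhere between 0.35 and 0.06 rad (the last 11 mm at the tab are free) (value of joint lid between 0.06 and 0.35 rad and velocity of joint lid below -0.75 rad/s).
It fails at once if the fingers hit, press or squeeze the lid with more than 50 N (contact force between the fingers and lid above 50 N).
It fails at once if the jar, tape or battery pack is lifted or shifted by more than 20 mm (distance of any of jar, tape, pack from where it was at the start of the episode above 0.02 m).
It also fails if it takes over 51 s, if anything falls off the work surface, if the arm or the gripper's body presses on something with over 40 N, if the wrist force passes 120 N, or if a joint passes its speed limit or range.

## Working session

There is one attempt and no reset: what is moved stays moved. The work goes in short steps, Python scripts to look and compute and a tool call to move; the robot and the scene stay as the last step left them, time stands still between calls to the robot, and variables do not carry over. Pictures are saved under pics/ and viewed, about 8 in all and at most 12, crops included, and the job is handed in when it is done.

Besides the shell and the picture viewer there is one more tool, called after "Emit:" in YAML: its name, and indented under it one key for each argument. apply_moves: Moves the arm, as the interface text tells. Its arguments: {"type":"object","properties":{"increments":{"type":"array"},"newtons":{"type":"number"}},"required":["increments"]}

```bash
mkdir -p pics; python3 - <<'E'
from cell import *
import cv2,numpy as np
s=state();print({k:np.round(v,3) for k,v in s.items()})
for n in("scene","side"):
    im,d=get_image(n);cv2.imwrite(f"pics/{n}0.png",im);np.savez(f"{n}0.npz",im=im,d=d)
    c=camera_info(n);print(n,c)
    R=cv2.Rodrigues(np.array(c["rvec"],float))[0];print(-R.T@np.array(c["tvec"]).ravel(),R[2])
print(camera_info("wrist"))
E
```

```text
{'t': np.float64(0.0), 'joint_pos': array([-0.206,  0.182,  1.608,  0.   ,  1.354, -0.206]), 'dq': array([ 0.   , -0.   ,  0.002,  0.001,  0.001, -0.001]), 'joint_efforts': array([-1.0000e-03, -4.3387e+01, -3.4185e+01,  7.0000e-02,  3.9000e-02,
       -0.0000e+00]), 'tool_pos': array([0.574, 0.   , 0.238]), 'orientation': array([-3.14 , -0.   ,  1.571]), 'contact_force': array([-0.286, -0.876, -0.814]), 'wrist_torque': array([0.033, 0.035, 0.015]), 'gripper_width': np.float64(0.088)}
scene {'mtx': array([[373.45126407,   0.        , 323.36771788],
       [  0.        , 373.45126407, 199.53887792],
       [  0.        ,   0.        ,   1.        ]]), 'k1': -0.023937855404861198, 'rvec': array([ 1.52618709,  1.98433771, -0.83110423]), 'tvec': array([ 0.10486078, -0.3560751 ,  1.32770655])}
[1.19880323 0.18401056 0.65543945] [-0.7051792  -0.1652528  -0.68950259]
side {'mtx': array([[408.150724  ,   0.        , 326.85628538],
       [  0.        , 408.150724  , 187.09420892],
       [  0.        ,   0.        ,   1.        ]]), 'k1': -0.08404182783137845, 'rvec': array([ 0.36431205, -2.66015326,  1.33387002]), 'tvec': array([0.61062169, 0.14620693, 0.83539873])}
[0.41256832 0.72719444 0.62697845] [ 0.23449269 -0.76809141 -0.59585968]
{'mtx': array([[316.50909534,   0.        , 320.81760303],
       [  0.        , 316.50909534, 198.9499126 ],
       [  0.        ,   0.        ,   1.        ]]), 'k1': 0.01414312308594941, 'tool_from_camera': array([[ 8.85386378e-05, -9.48248309e-01, -3.17529742e-01,
         8.17882039e-02],
       [ 9.99999873e-01,  2.41614787e-04, -4.42705572e-04,
        -1.18313100e-03],
       [ 4.96514691e-04, -3.17529663e-01,  9.48248210e-01,
        -1.46030209e-01],
       [ 0.00000000e+00,  0.00000000e+00,  0.00000000e+00,
         1.00000000e+00]])}
```

View pics/scene0.png

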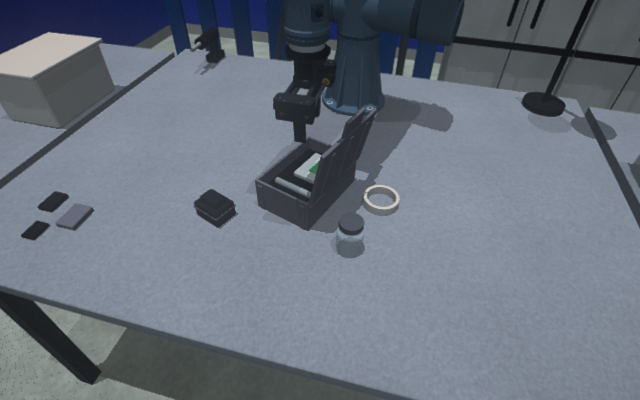

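View pics/side0.png

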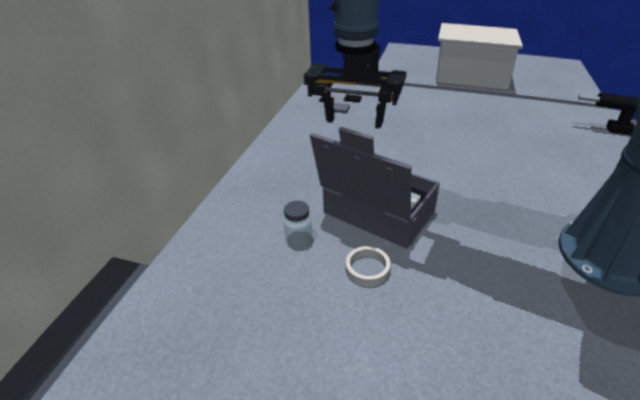

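Scene view: the case is at about (305,185), with its lid on the right (+y side, upper corner about (370,110)). The jar is at (350,235), the tape at (381,200) and the pack at (215,207). Side view: the lid's outer face spans (311,135)–(410,215) with the tab at (357,140). The jar at (297,225) and the tape at (368,266) are both behind the lid.

```bash
cat > h.py <<'E'
import cv2,numpy as np
from cell import *
def cloud(n,d):
    c=camera_info(n);h,w=d.shape
    u,v=np.meshgrid(np.arange(w),np.arange(h))
    p=cv2.undistortPoints(np.stack([u,v],-1).reshape(-1,1,2).astype(float),c["mtx"],np.array([c["k1"],0,0,0.])).reshape(h,w,2)
    P=np.dstack([p*d[...,None],d])
    if n=="wrist":
        s=state();T=c["tool_from_camera"];P=P@T[:3,:3].T+T[:3,3]
        from scipy.spatial.transform import Rotation as Ro
        return P@Ro.from_euler('xyz',s["orientation"]).as_matrix().T+s["tool_pos"]
    R=cv2.Rodrigues(np.array(c["rvec"],float))[0]
    return (P-np.array(c["tvec"]).ravel())@R
def plane(P):
    m=P.mean(0);n=np.linalg.svd(P-m)[2][2];r=(P-m)@n
    k=abs(r)<.006;m=P[k].mean(0);n=np.linalg.svd(P[k]-m)[2][2];return m,n,k.sum(),np.std((P[k]-m)@n)
E
python3 - <<'E'
from h import *
for n in("scene","side"):
    z=np.load(n+"0.npz");P=cloud(n,z["d"]);ok=z["d"]>0
    np.save(n+"P.npy",P)
    obj=(ok&(P[...,2]>.012)&(P[...,2]<.4)&(P[...,0]>.3)&(P[...,0]<.95)&(abs(P[...,1])<.45)).astype(np.uint8)
    k,l,st,c=cv2.connectedComponentsWithStats(obj)
    for i in range(1,k):
        if st[i,4]>80:
            Q=P[l==i];print(n,st[i],np.round(np.percentile(Q,[1,99],axis=0),3).tolist())
P=np.load("sideP.npy")
m=np.zeros(P.shape[:2],np.uint8);cv2.fillPoly(m,[np.array([[318,142],[404,167],[405,205],[328,182]])],1)
mm,nn,k,s=plane(P[m>0]);nn*=np.sign(nn[1]);print("lid",mm,nn,k,s,"angle from vert",np.degrees(np.arcsin(nn[2])))
for uv in[(311,135),(316,140),(322,190),(328,197),(410,168),(408,210),(340,131),(372,139),(372,150),(345,146),(436,186),(405,238)]:print(uv,np.round(P[uv[1],uv[0]],3))
P=np.load("sceneP.npy")
print("scene")
for uv in[(259,182),(308,222),(309,141),(354,178),(370,110),(262,185)]:print(uv,np.round(P[uv[1],uv[0]],3))
im=np.hstack([cv2.resize(np.load("scene0.npz")["im"][90:270,180:420],None,fx=1.66,fy=1.66,interpolation=2),cv2.resize(np.load("side0.npz")["im"][110:290,270:450],None,fx=1.66,fy=1.66,interpolation=2)])
cv2.imwrite("pics/crop.png",im);print(im.shape)
E
```

```text
scene [ 255   46  122  182 9789] [[0.398, -0.114, 0.016], [0.668, 0.111, 0.396]]
scene [363 185  37  29 471] [[0.462, 0.125, 0.012], [0.548, 0.212, 0.027]]
scene [193 189  43  36 949] [[0.626, -0.252, 0.013], [0.689, -0.166, 0.063]]
scene [ 336  212   29   44 1048] [[0.645, 0.093, 0.013], [0.697, 0.149, 0.092]]
side [ 303   40  104   89 3803] [[0.482, -0.028, 0.242], [0.663, 0.036, 0.399]]
side [ 309  127  131  117 8870] [[0.391, -0.067, 0.014], [0.645, 0.119, 0.267]]
side [ 283  201   29   44 1064] [[0.638, 0.097, 0.013], [0.692, 0.15, 0.09]]
side [345 246  45  37 690] [[0.459, 0.125, 0.013], [0.546, 0.212, 0.025]]
lid [0.53423041 0.08332237 0.17271669] [ 0.31182569  0.91661168 -0.25017546] 978 0.0013133440095687585 angle from vert -14.48789501562503
(311, 135) [0.648 0.054 0.228]
(316, 140) [0.637 0.059 0.221]
(322, 190) [0.642 0.015 0.064]
(328, 197) [0.626 0.021 0.051]
(410, 168) [0.445 0.122 0.227]
(408, 210) [0.44  0.102 0.117]
(340, 131) [0.58  0.088 0.264]
(372, 139) [0.517 0.104 0.265]
(372, 150) [0.517 0.101 0.241]
(345, 146) [0.572 0.082 0.23 ]
(436, 186) [ 0.391 -0.04   0.083]
(405, 238) [0.439 0.084 0.026]
scene
(259, 182) [ 0.599 -0.111  0.086]
(308, 222) [0.641 0.019 0.03 ]
(309, 141) [ 0.393 -0.049  0.075]
(354, 178) [0.435 0.088 0.01 ]
(370, 110) [0.077 0.073 0.013]
(262, 185) [ 0.6   -0.104  0.079]
(299, 697, 3)
```

View pics/crop.png

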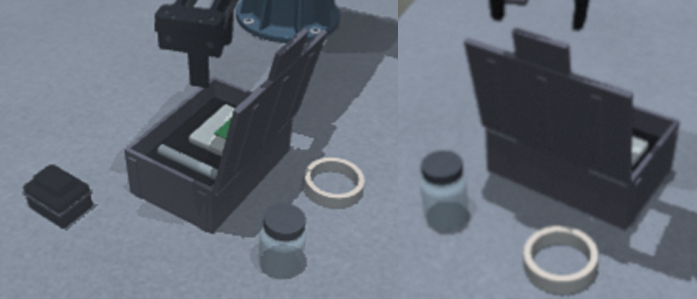

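```bash
python3 - <<'E'
from h import *
import cell;print([x for x in dir(cell) if not x.startswith('_')],getattr(cell,"tcp_to_grasp",None))
P=np.load("sideP.npy")
def poly(q):
    m=np.zeros(P.shape[:2],np.uint8);cv2.fillPoly(m,[np.array(q)],1);return P[m>0]
L=plane(poly([[318,142],[404,167],[405,205],[328,182]]));B=plane(poly([[330,198],[400,218],[398,228],[330,206]]));T=plane(poly([[343,135],[369,141],[369,147],[347,141]]))
for q in(L,B,T):
    n=q[1]*np.sign(q[1][1]);print(q[0],n,q[2],q[3],"az",np.degrees(np.arctan2(n[1],n[0])),"el",np.degrees(np.arcsin(n[2])))
az=np.radians(71.2);r=np.array([np.cos(az),np.sin(az),0]);h=np.array([-r[1],r[0],0])
n=L[1]*np.sign(L[1][1])
for q in(L,B,T):print("rear",q[0]@r,"lat",q[0]@h,"z",q[0][2])
# inner-face / hinge position assuming 9mm lid: inner plane at z=.085
m=L[0]-.009*n;print("hinge rear from lid",(m@n-.085*n[2])/(n[:2]@r[:2]))
S=np.load("sceneP.npy")
for nm,X in(("side",P),("scene",S)):
    k=(abs(X@r-.15)<.2)&(X[...,2]>.08)&(X[...,2]<.088)&(abs(X@h+.489)<.13)
    Q=X[k];print(nm,"rim",np.percentile(Q@r,[1,50,99]),np.percentile(Q@h,[1,99]))
    k=(X[...,2]>.255)&(X[...,2]<.275)&(X@r>.2)&(X@r<.3)&(abs(X@h+.489)<.06);Q=X[k];print("tab top",Q.shape,np.percentile(Q@r,[2,98]),np.percentile(Q@h,[2,98]),Q[:,2].max())
E
```

```text
['MotionError', 'camera_info', 'get_image', 'sign_off', 'state', 'tcp_to_grasp'] 0.0187
[0.53423041 0.08332237 0.17271669] [ 0.31182569  0.91661168 -0.25017546] 978 0.0013133440095687585 az 71.21200976113822 el -14.48789501562503
[0.53405528 0.0529186  0.05074802] [ 0.31230576  0.94881866 -0.04699219] 403 0.0010807995275309444 az 71.7809253534091 el -2.693445842018035
[0.54592896 0.09544234 0.2524355 ] [ 0.30491186  0.92207711 -0.23833289] 163 0.0008415063940605441 az 71.70201591979158 el -13.78816697665356
rear 0.2510411980374692 lat -0.4788768762156516 z 0.17271668516208952
rear 0.2222030473461604 lat -0.4885091876541531 z 0.05074801783749197
rear 0.2662845934188072 lat -0.48604545068780874 z 0.2524355016140491
hinge rear from lid 0.21897991813497486
side rim [0.07212645 0.23134462 0.34835155] [-0.61602046 -0.38074717]
tab top (277, 3) [0.26226082 0.27025882] [-0.52419561 -0.45702102] 0.26968575093484604
scene rim [0.07261537 0.11265193 0.34699694] [-0.61843223 -0.38287152]
tab top (177, 3) [0.26232547 0.27017808] [-0.52788833 -0.45941142] 0.2727429699861006
```

Emit:
apply_moves:
  increments:
    - [0,0,20,0,0,-6,1]
    - [-5,-10,20,0,0,-6,1]
    - [-15,-30,20,0,0,-6.5,1]
    - [-20,-40,20,6.6,-2.3,0,1]
    - [-20,-40,0,6.6,-2.3,0,1]
    - [-20,-40,0,6.6,-2.3,0,1]
  newtons: 20

```text
t: 0.6
tool_pos: [0.5013, -0.1485, 0.3185]
orientation: [3.128, -0.368, 1.255]
contact_force: [0.5, -1.1, -1.3]
gripper_width: 0.05
```

Emit:
apply_moves:
  increments:
    - [-10,-10,-20,6.6,-2.2,0,1]
    - [-10,-10,-20,6.6,-2.2,0,1]
    - [-10,-5,-20,6.6,-2.2,0,1]
    - [-10,0,-20,6.6,-2.2,0,1]
    - [0,0,-20,6.6,-2.2,0,1]
    - [0,0,-18,4,-1.4,0,1]

```text
t: 1.1
tool_pos: [0.4598, -0.1741, 0.1959]
orientation: [3.138, -1.053, 1.244]
contact_force: [-0.6, -0.4, 0.7]
gripper_width: 0.01
```

```bash
cat > st.py <<'E'
from h import *
from scipy.spatial.transform import Rotation as Ro
s=state();R=Ro.from_euler('xyz',s["orientation"]).as_matrix()
r=np.array([.319,.948,0]);h=np.array([-.948,.319,0]);d=s["tool_pos"]-[.534,.053,0]
print("t",s["t"],"q",np.round(s["joint_pos"],2),"pos",np.round(s["tool_pos"],4),"rho,lat,z",np.round([d@r,d@h,d[2]],4),"tilt",np.degrees(np.arctan2(R[:,2]@r,-R[2,2])),"a.h",R[:,2]@h,"jaw.h",R[:,1]@h,"F r,h,z",np.round([s["contact_force"]@r,s["contact_force"]@h,s["contact_force"][2]],2),s["gripper_width"])
E
python3 st.py
```

```text
t 1.1 q [-1.07  0.43  1.75  0.72  1.77 -0.9 ] pos [ 0.4598 -0.1741  0.1959] rho,lat,z [-0.2389 -0.0021  0.1959] tilt 60.32347771233847 a.h -0.005512844125903693 jaw.h -1.0002167207267125 F r,h,z [-0.56  0.47  0.7 ] 0.009971337208362152
```

Emit:
apply_moves:
  increments:
    - [0,0,37,-6.6,2.25,0,1]
    - [0,0,38,-6.6,2.25,0,1]
    - [0,0,38,-6.6,2.25,0,1]
    - [10,30,20,-6.6,2.25,0,1]
    - [11,34,0,-6.6,2.25,0,1]
    - [12,35,0,-6.6,2.25,0,1]
    - [12,35,0,-6.6,2.25,0,1]
    - [12,35,0,-6.6,2.25,0,1]
    - [12,35,0,-4.3,1.4,0,1]
    - [12,35,0,0,0,0,1]
    - [12,35,0,0,0,0,1]
    - [12,37,0,0,0,0,1]

```text
t: 2.1
tool_pos: [0.5655, 0.1395, 0.3303]
orientation: [-3.141, 0.004, 1.248]
contact_force: [0.2, -0.9, 0.2]
gripper_width: 0.0004
```

```bash
python3 st.py
```

```text
t 2.1 q [ 0.04  0.14  1.47 -0.    1.53  0.36] pos [0.5655 0.1395 0.3303] rho,lat,z [ 0.0921 -0.0023  0.3303] tilt -0.24736933781732476 a.h 0.00040009414476293074 jaw.h -1.0002311954578633 F r,h,z [-0.74 -0.49  0.21] 0.0004213818367401152
```

Down behind the tab to z≈0.245, then check with a picture.

Emit:
apply_moves:
  increments:
    - [0,0,-28,0,0,0,1]
    - [0,0,-28,0,0,0,1]
    - [0,0,-28,0,0,0,1]
    - [0,0,0,0,0,0,1]

```text
t: 2.43
tool_pos: [0.5618, 0.1372, 0.2398]
orientation: [-3.131, 0.008, 1.247]
contact_force: [-0.9, -1.4, -1.2]
gripper_width: 0.0001
```

```bash
python3 st.py; python3 - <<'E'
from h import *
im,d=get_image("scene");im2,d2=get_image("side");print(state()["t"])
cv2.imwrite("pics/c1.png",np.hstack([cv2.resize(im[60:240,230:420],None,fx=2,fy=2),cv2.resize(im2[60:240,270:450],None,fx=2,fy=2)]))
r=np.array([.319,.948,0]);h=np.array([-.948,.319,0])
for X in(cloud("scene",d),cloud("side",d2)):
    Y=X-np.array([.534,.053,0]);k=(abs(Y@h)<.04)&(Y[...,2]>.25)&(Y[...,2]<.268)&(abs(Y@r-.07)<.06)
    print(np.histogram((Y@r)[k],np.arange(.01,.125,.005)))
E
```

```text
t 2.4333 q [ 0.04  0.2   1.59 -0.    1.37  0.36] pos [0.5618 0.1372 0.2398] rho,lat,z [0.0887 0.0005 0.2398] tilt -0.4555782711412096 a.h 0.010621153067564185 jaw.h -1.0001755479626298 F r,h,z [-1.58  0.45 -1.16] 0.00012114398832117787
2.5333
(array([ 0,  0,  0,  0,  0,  7, 29, 14,  0,  0,  0,  0,  0,  0,  4,  3,  4,
       54,  4,  0,  0,  0]), array([0.01 , 0.015, 0.02 , 0.025, 0.03 , 0.035, 0.04 , 0.045, 0.05 ,
       0.055, 0.06 , 0.065, 0.07 , 0.075, 0.08 , 0.085, 0.09 , 0.095,
       0.1  , 0.105, 0.11 , 0.115, 0.12 ]))
(array([  0,   0,   0,   0,   0,   3,  77,  85,   0,   0,   0,   0,   0,
         3,  10,  14,  13, 125,  16,   0,   0,   0]), array([0.01 , 0.015, 0.02 , 0.025, 0.03 , 0.035, 0.04 , 0.045, 0.05 ,
       0.055, 0.06 , 0.065, 0.07 , 0.075, 0.08 , 0.085, 0.09 , 0.095,
       0.1  , 0.105, 0.11 , 0.115, 0.12 ]))
```

View pics/c1.png

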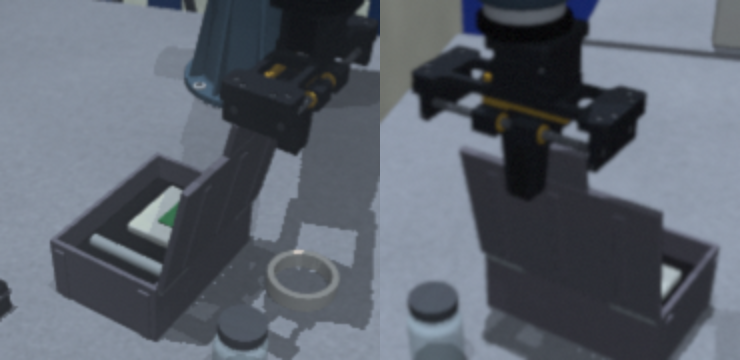

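The picture shows the closed fingers just behind the tab, level with it, with a gap of about 33 mm and the tape and jar well below. Next is a gentle push forward.

Emit:
apply_moves:
  increments:
    - [-3.2,-9.5,0,0,0,0,1]
    - [-3.2,-9.5,0,0,0,0,1]
    - [-2.6,-7.6,0,0,0,0,1]
    - [-1.6,-4.7,0,0,0,0,1]
    - [-1.6,-4.7,0,0,0,0,1]
    - [-1.6,-4.7,0,0,0,0,1]
    - [-1.6,-4.7,0,0,0,0,1]
    - [-1.6,-4.7,0,0,0,0,1]
    - [-1.6,-4.7,0,0,0,0,1]

```text
t: 3.28
tool_pos: [0.5468, 0.0817, 0.2467]
orientation: [-3.142, 0.004, 1.246]
contact_force: [0.1, 0.8, 0.8]
gripper_width: 0.0004
```

```bash
python3 st.py; cat > ang.py <<'E'
from h import *
def ang():
    im,d=get_image("side");X=cloud("side",d);r=np.array([.319,.948,0]);h=np.array([-.948,.319,0])
    Y=X-np.array([.534,.053,.085]);rho,lat,z=Y@r,Y@h,Y[...,2];R=np.hypot(rho,z);al=np.arctan2(z,-rho)
    k=(d>0)&(abs(abs(lat)-.07)<.03)&(R>.1)&(R<.152)&(al<2)&(al>.03)
    A=al[k]-np.arcsin(.009/R[k]) # outer face sits 9 mm off the hinge line
    return im,np.percentile(A,[20,50,80]),k.sum()
E
python3 - <<'E'
from ang import *
im,a,k=ang();print(state()["t"],a,k)
E
```

```text
t 3.2833 q [-0.06  0.13  1.65 -0.    1.36  0.26] pos [0.5468 0.0817 0.2467] rho,lat,z [ 0.0313 -0.003   0.2467] tilt -0.2165476177644178 a.h 1.627163565072801e-05 jaw.h -1.0002324494899948 F r,h,z [0.79 0.21 0.83] 0.00042236804898282556
3.3333 [1.62967317 1.63805782 1.64719781] 1269
```

Emit:
apply_moves:
  increments:
    - [-1.6,-4.7,0,0,0,0,1]
    - [-1.6,-4.7,0,0,0,0,1]
    - [-1.6,-4.7,0,0,0,0,1]
    - [-1.6,-4.7,0,0,0,0,1]
    - [-1.6,-4.7,0,0,0,0,1]
    - [-1.6,-4.7,0,0,0,0,1]
    - [-1,-3,0,0,0,0,1]

```text
t: 3.92
tool_pos: [0.5361, 0.0503, 0.2465]
orientation: [-3.141, 0.004, 1.246]
contact_force: [-0.5, -0.4, -0.0]
gripper_width: 0.0003
```

```bash
python3 st.py;python3 - <<'E'
from ang import *
im,a,k=ang();print(state()["t"],a,k)
E
```

```text
t 3.9167 q [-0.12  0.09  1.69 -0.    1.36  0.2 ] pos [0.5361 0.0503 0.2465] rho,lat,z [-0.0019 -0.0029  0.2465] tilt -0.23484663889765522 a.h 0.0002881233683397497 jaw.h -1.0002324236167164 F r,h,z [-0.56  0.33 -0.01] 0.0002754037141970635
3.9667 [1.43201812 1.44074992 1.45186016] 1336
```

Emit:
apply_moves:
  increments:
    - [3,9,20,0,0,0,1]
    - [0,0,39,0,0,0,1]
    - [-3,-9,19,0,0,0,1]
    - [-12.5,-37.5,0,6.6,-2.25,0,1]
    - [-12.5,-37.5,0,6.6,-2.25,0,1]
    - [-12.5,-37.5,0,6.6,-2.25,0,1]
    - [-12.5,-37.5,0,6.6,-2.25,0,1]
    - [-12.5,-37.5,0,6.6,-2.25,0,1]
    - [0,0,-37,1.2,-0.4,0,1]
    - [0,0,-37,0,0,0,1]
    - [0,0,-35,0,0,0,1]
    - [6.4,19,0,0,0,0,1]

```text
t: 4.97
tool_pos: [0.478, -0.1159, 0.2088]
orientation: [-3.13, -0.619, 1.234]
contact_force: [-0.4, 0.7, -0.1]
gripper_width: 0.0005
```

```bash
python3 st.py;python3 - <<'E'
from ang import *
im,a,k=ang();print(state()["t"],a,k)
E
```

```text
t 4.9667 q [-0.83  0.14  1.85  0.53  1.5  -0.63] pos [ 0.478  -0.1159  0.2088] rho,lat,z [-0.178  -0.0008  0.2088] tilt 35.49760278122097 a.h 0.004090862494175507 jaw.h -1.0001746990824552 F r,h,z [ 0.52  0.64 -0.07] 0.0004608999778067799
5.0167 [1.2609692  1.271027   1.28271686] 1354
```

Emit:
apply_moves:
  increments:
    - [6.4,19,0,0,0,0,1]
    - [6.4,19,0,0,0,0,1]
    - [6.4,19,2,0,0,0,1]
    - [0,0,0,0,0,0,1]
    - [0,0,0,0,0,0,1]
    - [0,0,0,0,0,0,1]
    - [0,0,0,0,0,0,1]

```text
t: 5.6
tool_pos: [0.5005, -0.0586, 0.2177]
orientation: [3.14, -0.616, 1.247]
contact_force: [0.6, 0.1, 0.1]
gripper_width: 0.001
```

```bash
python3 st.py;python3 - <<'E'
from ang import *
im,a,k=ang();print(state()["t"],a,k)
E
```

```text
t 5.6 q [-0.72  0.1   1.87  0.57  1.46 -0.54] pos [ 0.5005 -0.0586  0.2177] rho,lat,z [-0.1165 -0.0039  0.2177] tilt 35.32533166685899 a.h -0.0015077592942203955 jaw.h -1.0002312300401333 F r,h,z [ 0.24 -0.53  0.09] 0.0009870352383449705
5.65 [1.02080461 1.03092283 1.04361956] 1296
```

Emit:
apply_moves:
  increments:
    - [0,0,0,0,0,0,1]
    - [0,0,0,0,0,0,1]
    - [0,0,0,0,0,0,1]
    - [0,0,0,0,0,0,1]
    - [0,0,0,0,0,0,1]
    - [0,0,0,0,0,0,1]

```text
t: 6.15
tool_pos: [0.5005, -0.0579, 0.2175]
orientation: [3.14, -0.617, 1.247]
contact_force: [-0.0, -1.9, -0.1]
gripper_width: 0.0004
```

```bash
python3 st.py;python3 - <<'E'
from ang import *
for i in range(4):
    im,a,k=ang();print(state()["t"],a,k)
    s=state()["contact_force"];print(s)
im2,_=get_image("scene")
cv2.imwrite("pics/c2.png",np.hstack([cv2.resize(im2[60:240,230:420],None,fx=2,fy=2),cv2.resize(im[60:240,270:450],None,fx=2,fy=2)]))
E
```

```text
t 6.15 q [-0.72  0.1   1.87  0.57  1.46 -0.54] pos [ 0.5005 -0.0579  0.2175] rho,lat,z [-0.1158 -0.0036  0.2175] tilt 35.352548623958306 a.h -0.0009069029783119187 jaw.h -1.0002320023486142 F r,h,z [-1.79 -0.59 -0.14] 0.00040289923801663187
6.2 [0.89445384 0.90584827 0.9173445 ] 1242
[-1.04329946 -0.93001246  0.6269562 ]
6.25 [0.89582671 0.90634084 0.91784984] 1250
[-0.18862501 -1.43346102 -0.08781525]
6.3 [0.89493429 0.90548721 0.91696459] 1245
[-0.57628583 -1.23421068  0.48220444]
6.35 [0.89554357 0.90578859 0.91773443] 1251
[-0.1294193  -0.89570684  0.73368607]
```

View pics/c2.png

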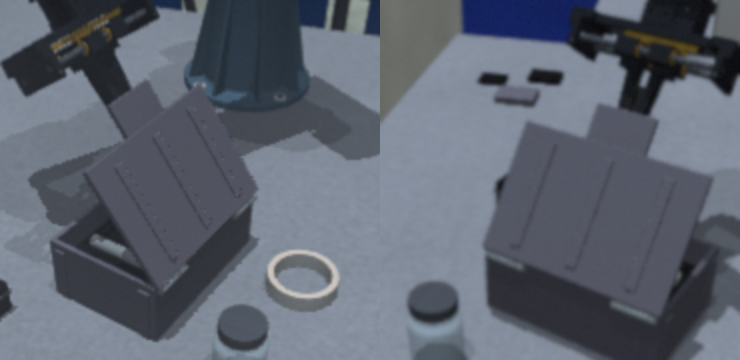

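Picture: the lid rests at about 52° (0.905 rad, steady across four reads), with its tab on the fingertips. The jar and tape haven't moved. Next, work out the lowering steps.

```bash
python3 - <<'E'
import numpy as np
def tcp(th,u):
    f=np.radians(35+25*u);s=.015+.010*u
    return np.array([-.19*np.cos(th),.085+.19*np.sin(th)])-s*np.array([-np.sin(f),np.cos(f)])-.0087*np.array([np.cos(f),np.sin(f)])
N=12;T=[(0.905-(.935)*i/N,i/N) for i in range(N+1)]
p=[tcp(*t) for t in T]
for i in range(N):
    d=(p[i+1]-p[i])*1000/3;print(round(T[i+1][0],3),np.round(p[i+1],4),"per row x,y,z",np.round([.319*d[0],.948*d[0],d[1]],1))
print("turn/row",25/36*.948,-25/36*.319)
E
```

```text
0.827 [-0.126  0.207] per row x,y,z [-1.1 -3.2 -3.4]
0.749 [-0.1353  0.196 ] per row x,y,z [-1.  -2.9 -3.7]
0.671 [-0.1438  0.1843] per row x,y,z [-0.9 -2.7 -3.9]
0.593 [-0.1513  0.1719] per row x,y,z [-0.8 -2.4 -4.1]
0.515 [-0.1578  0.159 ] per row x,y,z [-0.7 -2.1 -4.3]
0.438 [-0.1632  0.1456] per row x,y,z [-0.6 -1.7 -4.5]
0.36 [-0.1676  0.1317] per row x,y,z [-0.5 -1.4 -4.6]
0.282 [-0.1709  0.1175] per row x,y,z [-0.3 -1.  -4.7]
0.204 [-0.1731  0.1031] per row x,y,z [-0.2 -0.7 -4.8]
0.126 [-0.1741  0.0885] per row x,y,z [-0.1 -0.3 -4.9]
0.048 [-0.1739  0.0739] per row x,y,z [ 0.   0.  -4.9]
-0.03 [-0.1726  0.0593] per row x,y,z [ 0.1  0.4 -4.9]
turn/row 0.6583333333333333 -0.22152777777777777
```

Emit:
apply_moves:
  increments:
    - [-1.1,-3.2,-3.4,0.66,-0.22,0,1]
    - [-1.1,-3.2,-3.4,0.66,-0.22,0,1]
    - [-1.1,-3.2,-3.4,0.66,-0.22,0,1]
    - [-1,-2.9,-3.7,0.66,-0.22,0,1]
    - [-1,-2.9,-3.7,0.66,-0.22,0,1]
    - [-1,-2.9,-3.7,0.66,-0.22,0,1]
    - [-0.9,-2.7,-3.9,0.66,-0.22,0,1]
    - [-0.9,-2.7,-3.9,0.66,-0.22,0,1]
    - [-0.9,-2.7,-3.9,0.66,-0.22,0,1]
    - [-0.8,-2.4,-4.1,0.66,-0.22,0,1]
    - [-0.8,-2.4,-4.1,0.66,-0.22,0,1]
    - [-0.8,-2.4,-4.1,0.66,-0.22,0,1]

```text
t: 7.4
tool_pos: [0.489, -0.0916, 0.1717]
orientation: [3.141, -0.764, 1.246]
contact_force: [-0.6, -1.2, -0.7]
gripper_width: 0.0002
```

```bash
python3 st.py;python3 - <<'E'
from ang import *
im,a,k=ang();print(state()["t"],a,k)
E
```

```text
t 7.4 q [-0.84  0.24  1.88  0.65  1.49 -0.73] pos [ 0.489  -0.0916  0.1717] rho,lat,z [-0.1514 -0.0035  0.1717] tilt 43.774043823386165 a.h -0.0004933344851136001 jaw.h -1.000232331342368 F r,h,z [-1.36  0.21 -0.69] 0.00017502108932204935
7.45 [0.57697407 0.58747561 0.59896095] 1073
```

On plan: 0.587 rad measured against 0.593 predicted.

Emit:
apply_moves:
  increments:
    - [-0.7,-2.1,-4.3,0.66,-0.22,0,1]
    - [-0.7,-2.1,-4.3,0.66,-0.22,0,1]
    - [-0.7,-2.1,-4.3,0.66,-0.22,0,1]
    - [-0.6,-1.7,-4.5,0.66,-0.22,0,1]
    - [-0.6,-1.7,-4.5,0.66,-0.22,0,1]
    - [-0.6,-1.7,-4.5,0.66,-0.22,0,1]
    - [-0.5,-1.4,-4.6,0.66,-0.22,0,1]
    - [-0.5,-1.4,-4.6,0.66,-0.22,0,1]
    - [-0.5,-1.4,-4.6,0.66,-0.22,0,1]
    - [-0.3,-1,-4.7,0.66,-0.22,0,1]
    - [-0.3,-1,-4.7,0.66,-0.22,0,1]
    - [-0.3,-1,-4.7,0.66,-0.22,0,1]

```text
t: 8.45
tool_pos: [0.4827, -0.11, 0.1174]
orientation: [-3.142, -0.91, 1.246]
contact_force: [-0.8, -2.2, -1.1]
gripper_width: 0.0004
```

```bash
python3 st.py;python3 - <<'E'
from ang import *
im,a,k=ang();print(state()["t"],a,k)
E
```

```text
t 8.45 q [-0.93  0.44  1.85  0.71  1.51 -0.9 ] pos [ 0.4827 -0.11    0.1174] rho,lat,z [-0.1709 -0.0034  0.1174] tilt 52.12384532577445 a.h -0.00017187704242491164 jaw.h -1.000232447572861 F r,h,z [-2.38  0.06 -1.1 ] 0.00040924519851839555
8.5 [0.26555374 0.27441349 0.28585274] 848
```

Emit:
apply_moves:
  increments:
    - [-0.2,-0.7,-4.8,0.66,-0.22,0,1]
    - [-0.2,-0.7,-4.8,0.66,-0.22,0,1]
    - [-0.2,-0.7,-4.8,0.66,-0.22,0,1]
    - [-0.1,-0.3,-4.8,0.66,-0.22,0,1]
    - [-0.1,-0.3,-4.8,0.66,-0.22,0,1]
    - [-0.1,-0.3,-4.8,0.66,-0.22,0,1]
    - [0,0,-4.8,0.66,-0.22,0,1]
    - [0,0,-4.5,0.66,-0.22,0,1]
    - [0,0,-4.5,0.66,-0.22,0,1]
    - [0,0,-4,0.66,-0.22,0,1]
    - [0,0,-4,0.66,-0.22,0,1]
    - [0,0,-4,0.66,-0.22,0,1]

```text
t: 9.5
tool_pos: [0.4819, -0.1127, 0.063]
orientation: [-3.141, -1.056, 1.245]
contact_force: [-0.4, 0.4, 0.4]
gripper_width: 0.0004
```

```bash
python3 st.py;python3 - <<'E'
from ang import *
im,a,k=ang();print(state()["t"],a,k)
E
```

```text
t 9.5 q [-0.97  0.64  1.8   0.77  1.53 -1.03] pos [ 0.4819 -0.1127  0.063 ] rho,lat,z [-0.1737 -0.0034  0.063 ] tilt 60.502667581078576 a.h 0.00023677525992277237 jaw.h -1.000232346352832 F r,h,z [0.27 0.53 0.37] 0.00042187532482676195
9.55 [-0.02128959 -0.01481887 -0.00534786] 608
```

Emit:
apply_moves:
  increments:
    - [0,0,-4,0,0,0,1]
    - [-1.6,-4.7,-4,0,0,0,1]
    - [-4.8,-14.2,0,0,0,0,1]
    - [-6.4,-19,0,0,0,0,1]
    - [-6.4,-19,0,0,0,0,1]
    - [-6.4,-19,0,0,0,0,1]
    - [-6.4,-19,0,0,0,0,1]
    - [0,0,30,0,0,0,1]
    - [0,0,30,0,0,0,1]
    - [0,0,30,0,0,0,1]
    - [0,0,0,0,0,0,1]
    - [0,0,0,0,0,0,1]

```text
t: 10.55
tool_pos: [0.45, -0.2097, 0.1466]
orientation: [3.136, -1.051, 1.25]
contact_force: [-0.9, 0.4, -0.9]
gripper_width: 0.0007
```

```bash
python3 st.py;python3 - <<'E'
from ang import *
im,a,k=ang();print(state()["t"],a,k)
im2,d=get_image("scene");cv2.imwrite("pics/c3.png",np.hstack([cv2.resize(im2[60:260,180:420],None,fx=1.6,fy=1.6),cv2.resize(im[60:260,270:470],None,fx=1.6,fy=1.6)]))
P=cloud("scene",d)
for n,(x0,x1,y0,y1) in dict(tape=(.44,.57,.125,.23),pack=(.6,.72,-.27,-.15),jar=(.62,.72,.09,.17)).items():
    k=(d>0)&(P[...,2]>.013)&(P[...,0]>x0)&(P[...,0]<x1)&(P[...,1]>y0)&(P[...,1]<y1);print(n,np.round(np.percentile(P[k],[1,99],axis=0),3).tolist())
E
```

```text
t 10.55 q [-1.11  0.55  1.69  0.67  1.74 -0.97] pos [ 0.45   -0.2097  0.1466] rho,lat,z [-0.2759 -0.0042  0.1466] tilt 60.20396884860701 a.h -0.001968167093822637 jaw.h -1.000228368896897 F r,h,z [ 0.09  1.01 -0.95] 0.0007270266826380743
10.6 [-0.02209531 -0.01436022 -0.00491618] 604
tape [[0.461, 0.126, 0.013], [0.548, 0.212, 0.027]]
pack [[0.627, -0.252, 0.014], [0.689, -0.166, 0.063]]
jar [[0.645, 0.093, 0.015], [0.697, 0.149, 0.092]]
```

View pics/c3.png

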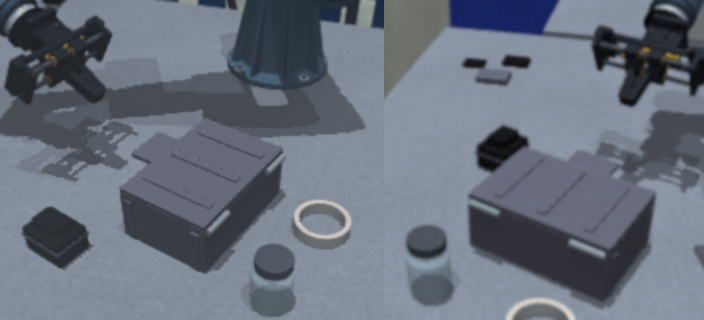

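The picture shows the lid flat and shut, the gripper well clear, and the jar, tape and pack where they were.

```bash
python3 -c "
from cell import *
print(sign_off())"
```

```text
the job is handed in; nothing more can be done
None
```

The lid is shut and the job is handed in at about 10.6 s; `sign_off()` gave no verdict.

- **Tip:** I pushed the tab from behind with the outside of the closed fingers until the lid was at about 1.44 rad and falling forward.
- **Catch:** I moved over the lid and caught it from underneath at 0.905 rad. It stayed there over four reads (0.15 s) and then until I started lowering it.
- **Lowering:** It took about 3 s at roughly 0.3 rad/s. The two checks on the way down, 0.587 and 0.274 rad, were within 0.01 rad of plan.
- **Forces:** Every force reading was under 3 N. I only read forces at the end of each move and at the camera checks.

The last picture shows the lid flat on the case and the gripper about 10 cm away from it. The jar, tape and pack were within about 1 mm of where they started.

One check was slightly off: the shut lid measured -0.014 rad instead of 0, and the same before and after the fingers left it. I take that as a measuring error of the depth fit.

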